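Swap the failed board in the test jig and hold the press frame down for the test

TASK

The board in the test jig has failed: lift it out and drop it into the reject box, then take the new board from its carrier and seat it flat in the jig's nest between the locating pins, plug end towards the hinge as the old one lay, and let go of it. Then swing the jig's sprung press frame down, right home onto its stop, and keep holding it there: it has no latch and springs open if let go, so finish while still holding it down. Leave the tablet, tools, dish and case on the bench where they are.

Things in the scene. Friction and masses are not known exactly. Their poses are not given: they have to be found in the camera images.
- jig: board test jig, fixed: grey base 140 mm wide, from x -105 to +125 mm, its aluminium top at 30 mm height. Origin on the bench; +x points from the front (robot side) to the hinge at the back, z up. On it stand the nest, two hinge cheeks (x 100, y +-64 mm, 88 mm high) and two stop studs, 12 mm thick (x -85, y +-55 mm, 74 mm high), on which the lowered frame rests.
- nest (a point): centre of the nest's top, where the middle of a board's underside lies; jig's axes; 15 mm in front of the jig's origin, 52 mm above the bench. The nest is a black block 84 x 22 mm, 22 mm above the base top, so a board overhangs it 6 mm on each long side. Six 6 mm taper pins (tops 14 mm above this point, tapering from 5 mm up) give 1.5 mm play each way: at x +-36, y +-21.5 and x +-48.5, y 0 mm.
- press_frame (a joint): angle of the jig's press frame (rad): 0 = open, standing nearly upright (85 degrees) behind the nest; grows as it swings down towards the robot; 1.48 = fully down, level, on its stop. A return spring drives it open: about 2.5 N at the handle when open, growing to 10 N fully down. No latch.
- hinge (a point): middle of the press frame's hinge axis, which runs along the jig's y; 100 mm behind the jig's origin, 78 mm above the bench; axes as the jig's
- failed_board_centre (a point): centre (half-way up) of the failed circuit board, lying in the jig's nest at the start: 88 x 34 mm, 7 mm thick over its steel shield can, about 35 g. x along its length towards the plug end, z up. The can (60 mm long) and the board's long edges are flush, so it is gripped across the 34 mm at the middle.
- new_board_centre (a point): centre (half-way up) of the new circuit board, alike in every way, lying on the carrier at the start; its underside is 22 mm above the bench. Axes likewise.
- new_board_plug (a point): the black plug (connector, 10 x 22 mm) at one end of the new board, 38 mm from its centre along its x; it must lie at the hinge end of the nest
- carrier: carrier of the new board: flat black tray 140 x 100 x 4 mm, fixed, with a rib along its x, 96 x 22 mm, top 22 mm above the bench, and 5 mm thick end stops rising to 29 mm, 92 mm apart; the board lies lengthwise on the rib and overhangs it by 6 mm on each side. Origin on the bench under its centre.
- reject_box: reject box: deep open black box 160 (x) x 120 (y) x 65 mm high, walls and floor 4 mm, fixed, empty at the start. Origin on the bench under its centre. It and the carrier may be on either side of the jig.
- screwdriver: loose precision screwdriver lying on the bench, 128 mm long, 9 mm thick; leave alone. Origin near its middle, x along it
- tweezers: loose tweezers lying on the bench, 121 mm long, 6 mm high; leave alone. Origin near the middle, x along them
- spudger: loose black plastic prying stick, 162 mm long, 5 mm high; leave alone. Origin near the middle, x along it
- screw_dish: loose round steel dish with screws, 80 mm across, 14 mm high; leave alone. Origin under its centre
- tablet: opened tablet, 240 x 170 x 9 mm, lying on the bench; leave alone. Origin under its centre
- bit_case: open case of driver bits, 110 x 170 x 18 mm; leave alone. Origin under its centre
- handle (a point): handle of the press frame: round black bar along the jig's y, 12 mm diameter, 124 mm long. This point is its middle, 210 mm from the hinge axis: open, 287 mm above the bench and 19 mm in front of the hinge; down, 78 mm above the bench and 210 mm in front of it. Two arms at y +-54 mm carry it, leaving 29 mm free between bar and frame for a finger. y along the bar, x towards the hinge.
Things that resemble listed ones, but are neither listed nor needed, are in the scene too. Leave any blue look-alike of the part that bears failed_board_centre alone.

How it is judged:
On the way, in this order (a step that is already met when the one before it is completed fails the run):
1. the failed board lies in the reject box, let go (x of failed_board_centre in the frame of reject_box between -0.076 and 0.076 m and y of failed_board_centre in the frame of reject_box between -0.056 and 0.056 m and height (world z) of failed_board_centre below 0.05 m and contact force between the fingers and failed_board below 0.2 N), for 0.2 s.
2. the new board is seated flat in the nest, plug end to the hinge, let go, while the press frame is still open (horizontal distance between new_board_centre and nest below 0.004 m and z of new_board_centre in the frame of nest between 0.001 and 0.0055 m and angle between new_board_centre's own z axis and vertical below 0.05 rad and x of new_board_plug in the frame of nest above 0.03 m and value of joint press_frame below 0.3 rad and contact force between the fingers and new_board below 0.2 N), for 0.2 s.
At the end, for the whole second after the job is handed in: the failed board is in the reject box; the new board lies in the nest within 4 mm, flat, plug end to the hinge; the press frame is down within 0.03 rad of its stop (1.48) and is held there by the robot's push or grip on it (over 3 N) through the last second (x of failed_board_centre in the frame of reject_box between -0.076 and 0.076 m and y of failed_board_centre in the frame of reject_box between -0.056 and 0.056 m and height (world z) of failed_board_centre below 0.05 m and horizontal distance between new_board_centre and nest below 0.004 m and z of new_board_centre in the frame of nest between 0.001 and 0.0055 m and angle between new_board_centre's own z axis and vertical below 0.05 rad and x of new_board_plug in the frame of nest above 0.03 m and value of joint press_frame above 1.45 rad and contact force between any of the fingers, the arm and press_frame above 3 N); the arm keeps its last pose, push and grip.
It fails at once if a bystander is moved by more than 25 mm (distance of any of screwdriver, tweezers, spudger, screw_dish, tablet, bit_case from where it was at the start of the episode above 0.025 m).
It also fails if it takes over 67 s, if anything falls off the work surface, if the arm or the gripper's body presses on something with over 40 N, if the wrist force passes 120 N, or if a joint passes its speed limit or range.

ROBOT

A 7-joint arm with a two-finger parallel gripper is mounted at the origin on the work surface. World frame = base frame: x ahead of the robot, y to its left, z up, the work surface at z = 0. Lengths are in m, angles in rad, forces in N, time in s.
With the tool pointing down it reaches from about 0.425 to 0.925 m from the base axis. Payload 6.8 kg.
Tool frame: the origin (TCP) lies on the front face of the gripper's body, between the roots of the fingers; the fingertips stand 73 mm ahead of it and the grasp point (between the pads) lies 54 mm ahead of it (tcp_to_tips is the distance from the TCP to the fingertips, in m); z points along the fingers, x is the direction in which the jaws open and shut, and the axes are right-handed (so a half turn about z gives the same grasp; the last joint's range is limited). The gripper opens to 85 mm and grips with 20 to 120 N. Pads are 22 mm wide; open, the fingers measure 114 mm over their backs; the gripper's body (76 mm by 85 mm) begins 54 mm behind the grasp point. The pads swing forward as they close: fully open they stand 13 mm farther back than shut.
Start: joints at [-1.243, 0.477, 0.022, 1.555, -0.011, 1.109, -0.083], TCP at [0.285, 0.612, 0.304] pointing down, gripper open.
Joint ranges: [-2.96, 2.96], [-0.34, 2.1], [-1.41, 1.46], [0.24, 2.44], [-1.37, 4.51], [0.17, 1.92], [-2.96, 2.96]. Speed limits (rad/s): [2.39, 2.39, 3.14, 3.14, 3.14, 3.14, 3.14].

INTERFACE

Orientations are given as a unit quaternion [w, x, y, z].
In Python, from station import get_obs, read_camera, hand_in, look_for, silhouettes, tcp_to_tips gives the robot as it stands. The module is installed in compiled form; this text tells all that it offers.
- The arm moves only by the tool apply_moves, never from a script. Its argument "moves" is a list of rows, each a list of 3 entries, a list of its own where there are three numbers: the shift along the tool's x, y, z in units of 25 mm (1.0 is 25 mm), then the turn, a rotation vector about the tool's x, y, z in units of 10 degrees (1.0 is 10 degrees), then the gripper's target within -1 to 1 (fully open at 1, half-way at 0, shut at -1). In form: [[[dx, dy, dz], [rx, ry, rz], jaw], ...]. A call has 1 to 20 rows; each row is the pose to reach, as a shift and turn from the pose commanded when the call began, along the tool's axes at that moment; what a row does not reach only later rows make up. A row lasts 1/8 s, in which the tool goes at most 62.5 mm and 10.7 degrees, less where a joint would pass 70% of its speed; a pose out of reach is approached as far as the arm can. A call with a gripper value outside its range is refused whole. The fingers move at their own pace and stop on an object; "force" is the grip in N (left out, the last holds). Time passes only in rows, so rows that repeat a pose let the fingers close. It gives the time, the measured TCP pose, the force and the opening at its end, in the units of the state.
- get_obs(): the state, without advancing time (a new reading comes with each control period).
- read_camera(name): name is "scene" or "side" or "wrist"; returns a dict with "color" (400x640x3 uint8, red, green, blue), "mtx" (3x3 intrinsics, pixels), "eye" and "rotation" of the camera in the world; the wrist camera has in their place "hand_eye" (4x4, takes a point from camera to tool coordinates, whose origin is the TCP and whose axes are the tool frame's). Camera axes: x right, y up, looking along -z (the intrinsics and any distortion apply to the point x, -y, -z); pixel columns grow to the right and rows downward; lengths in m; the calibration is good to about 2 mm. The wrist camera is an equidistant fisheye: a pixel r from the principal point sees the ray r / f radians off the axis. A picture is of the moment at which its call begins: read the wrist's pose just before it. There is no depth.
- hand_in(): hands the job in, once; it reports no verdict.
Trained networks look in the newest picture that a camera, given by its name, has taken for a name from the list of things; names that differ only in an ending like _2 or _b are one class to them, and where a whole thing is asked for, a point or a joint stands for the part that bears it (a point fixed in the world has none). Each returns a list of dicts, best first, with "conf" (0 to 1); they miss things now and then, are a little off and sometimes report something else, mostly with a low value. They report only what shows in the picture. A call takes as long as a camera call. They do not tell look-alikes from the thing itself.
- look_for(camera, query): "pixel" ([row, column] in pixels, amid what is visible of it).
- silhouettes(camera, query): "mask" (400x640 bool, what is visible of it) and "pixel" ([row, column] in pixels, amid what is visible of it).
The state is a dict: "t": time; "q": joint angles; "joint_vel": joint speeds; "joint_torque": joint torques, N m; "eef_pos": TCP position; "tool_rot": TCP orientation; "contact_force": force on the tool from outside, world axes, zero at the start; "torque": the same for the moment, N m; "gripper_width": opening from 0.0 (shut) to 1.0 (fully open).
Only numpy, scipy, OpenCV 4.12 (cv2) and the standard library are available. Lean on these libraries where they do the work, as an engineer would, in place of code of your own. Each camera call takes 0.05 s, during which the arm holds its last target.

## Working session

There is one attempt and no reset: what is moved stays moved. The work goes in short steps, Python scripts to look and compute and a tool call to move; the robot and the scene stay as the last step left them, time stands still between calls to the robot, and variables do not carry over. Pictures are saved under pics/ and viewed, and the job is handed in when it is done.

Besides the shell and the picture viewer there is one more tool, called after "Request:" by a JSON object that holds its "name" and its "arguments". apply_moves: Moves the arm, as the interface text tells. Its arguments: {"type":"object","properties":{"moves":{"type":"array"},"force":{"type":"number"}},"required":["moves"]}

```bash
mkdir -p pics; ls; python3 - <<'E'
from station import *
import cv2, numpy as np
print(get_obs())
for n in ["scene","side","wrist"]:
    c=read_camera(n); cv2.imwrite(f"pics/{n}0.png",c["color"][:,:,::-1])
    print(n,{k:np.round(v,4).tolist() for k,v in c.items() if k!="color"})
print(tcp_to_tips)
E
```

```text
pics
{'t': 0.0, 'q': array([-1.24313873,  0.47776883,  0.02229431,  1.55646812, -0.0115074 ,
        1.10934232, -0.08311258]), 'joint_vel': array([ 6.63503202e-04, -3.63578158e-04,  3.08905467e-05, -5.68639813e-04,
        2.05666621e-03, -1.65932092e-03, -9.95609682e-04]), 'joint_torque': array([ 1.38913429e-04, -5.96446502e+01,  1.60784382e+00, -2.81194371e+01,
        1.24342006e-02,  9.24818247e-03, -5.29479180e-06]), 'eef_pos': array([0.28469321, 0.61149496, 0.30293866]), 'tool_rot': array([ 5.45477180e-04,  8.43224309e-01,  5.37561067e-01, -7.52871223e-04]), 'contact_force': array([ 0.04306216, -0.14510022, -0.10672504]), 'torque': array([-0.02260426,  0.01772222,  0.06782617]), 'gripper_width': 0.997523482956042}
scene {'mtx': [[495.7512, 0.0, 323.0538], [0.0, 495.7512, 208.2006], [0.0, 0.0, 1.0]], 'eye': [1.2425, 0.9733, 1.4573], 'rotation': [0.2962, 0.1146, 0.3507, 0.881]}
side {'mtx': [[389.6805, 0.0, 319.0676], [0.0, 389.6805, 194.8311], [0.0, 0.0, 1.0]], 'eye': [0.2816, 0.9657, 1.0953], 'rotation': [-0.1265, -0.0444, 0.3977, 0.9077]}
wrist {'mtx': [[309.7069, 0.0, 319.8], [0.0, 309.7069, 198.2693], [0.0, 0.0, 1.0]], 'hand_eye': [[1.0, -0.0004, 0.0003, 0.0001], [-0.0003, -0.9642, -0.2652, -0.0672], [0.0004, 0.2652, -0.9642, -0.0709], [0.0, 0.0, 0.0, 1.0]]}
0.0726
```

View pics/scene0.png

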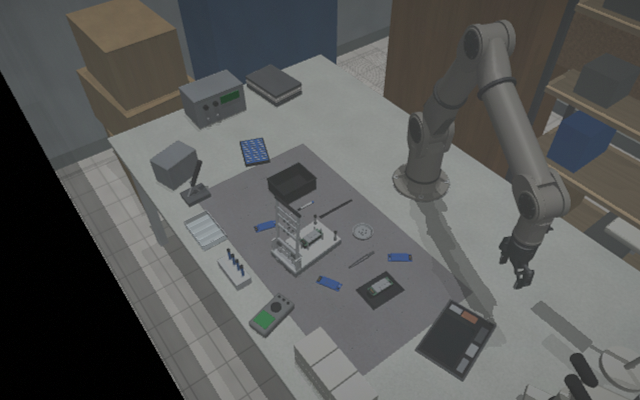

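View pics/side0.png

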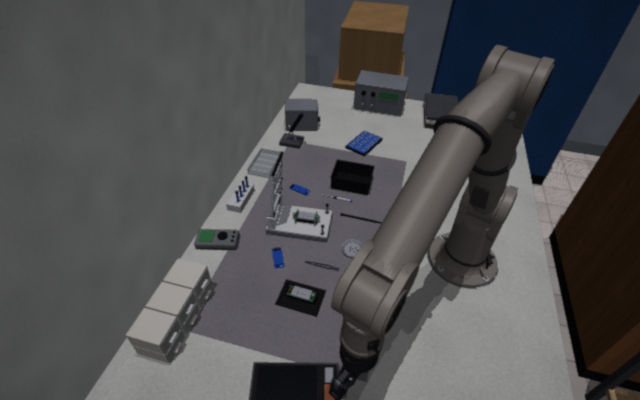

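View pics/wrist0.png

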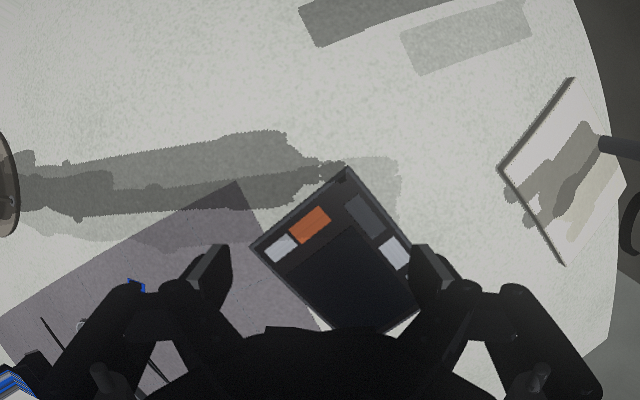

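Scene (640x400): the jig is at (305,245), with the failed board in its nest at about (312,238). The carrier with the new board is at (380,287) and the reject box at (292,183). Three blue look-alikes lie at (400,257), (328,283) and (264,226), and I won't touch them. I'll zoom in on close crops next.

```bash
cat > h.py <<'E'
import numpy as np, cv2
from scipy.spatial.transform import Rotation as R
from station import *
def RQ(q): return R.from_quat([q[1],q[2],q[3],q[0]])
def cam(n):
    o=get_obs(); c=read_camera(n); c["name"]=n
    if n=="wrist":
        T=np.eye(4);T[:3,:3]=RQ(o["tool_rot"]).as_matrix();T[:3,3]=o["eef_pos"]
        M=T@c["hand_eye"]; c["Rm"]=M[:3,:3]; c["eye"]=M[:3,3]
    else: c["Rm"]=RQ(c["rotation"]).as_matrix()
    return c
def proj(c,P):
    P=np.atleast_2d(P); p=(P-c["eye"])@c["Rm"]; p=p*[1,-1,-1]
    K=c["mtx"]
    if c["name"]=="wrist":
        r=np.hypot(p[:,0],p[:,1])+1e-12; th=np.arctan2(r,p[:,2]); u=p[:,:2]/r[:,None]*th[:,None]
    else: u=p[:,:2]/p[:,2:]
    return np.c_[u[:,0]*K[0,0]+K[0,2],u[:,1]*K[1,1]+K[1,2]]  # col,row
def ray(c,uv):
    K=c["mtx"]; a=(np.atleast_2d(uv)-[K[0,2],K[1,2]])/[K[0,0],K[1,1]]
    if c["name"]=="wrist":
        th=np.linalg.norm(a,axis=1)+1e-12; d=np.c_[a/th[:,None]*np.sin(th)[:,None],np.cos(th)]
    else: d=np.c_[a,np.ones(len(a))]
    return (d*[1,-1,-1])@c["Rm"].T
def onz(c,uv,z):
    d=ray(c,uv); s=(z-c["eye"][2])/d[:,2]; return c["eye"]+d*s[:,None]
def crop(c,name,x0,y0,w,h,k,pts=None):
    im=np.ascontiguousarray(c["color"][:,:,::-1])
    im=cv2.resize(im[y0:y0+h,x0:x0+w],None,fx=k,fy=k,interpolation=cv2.INTER_CUBIC)
    if pts is not None:
        for u in pts: cv2.circle(im,(int((u[0]-x0+.5)*k),int((u[1]-y0+.5)*k)),2,(0,0,255),-1)
    cv2.imwrite(f"pics/{name}.png",im)
E
python3 - <<'E'
from h import *
s=cam("scene"); d=cam("side")
print(onz(s,[[425,185],[305,245],[380,288],[292,195]],0.0).round(3))
print(onz(d,[[463,255],[300,222],[300,297],[352,185]],0.0).round(3))
crop(s,"s_jig",230,160,190,150,4)
crop(d,"d_jig",230,140,170,180,3.3)
for n,c in (("scene",s),("side",d)):
  for q in ["jig","failed_board_centre","new_board_centre","carrier","reject_box","screwdriver","tweezers","spudger","screw_dish","bit_case","tablet"]:
    print(n,q,[(np.round(r["pixel"]).tolist(),round(r["conf"],2)) for r in look_for(n,q)][:4])
E
```

```text
[[-0.001  0.025  0.   ]
 [ 0.591 -0.017  0.   ]
 [ 0.495  0.3    0.   ]
 [ 0.479 -0.266  0.   ]]
[[-0.004 -0.021  0.   ]
 [ 0.603 -0.01   0.   ]
 [ 0.504  0.305  0.   ]
 [ 0.455 -0.279  0.   ]]
scene jig []
scene failed_board_centre []
scene new_board_centre []
scene carrier []
scene reject_box []
scene screwdriver []
scene tweezers []
scene spudger []
scene screw_dish []
scene bit_case []
scene tablet []
side jig [([141.0, 364.0], 0.73), ([220.0, 292.0], 0.65), ([250.0, 348.0], 0.64)]
side failed_board_centre [([255.0, 280.0], 0.66), ([218.0, 305.0], 0.65), ([218.0, 363.0], 0.35)]
side new_board_centre [([292.0, 298.0], 0.72)]
side carrier [([302.0, 296.0], 0.89), ([267.0, 327.0], 0.7), ([200.0, 340.0], 0.31)]
side reject_box [([175.0, 352.0], 0.57)]
side screwdriver [([218.0, 292.0], 0.74)]
side tweezers [([176.0, 352.0], 0.59)]
side spudger [([215.0, 350.0], 0.57)]
side screw_dish [([248.0, 348.0], 0.75)]
side bit_case [([144.0, 365.0], 0.66)]
side tablet [([378.0, 290.0], 0.75), ([263.0, 320.0], 0.71), ([178.0, 352.0], 0.43), ([221.0, 291.0], 0.38)]
```

View pics/s_jig.png

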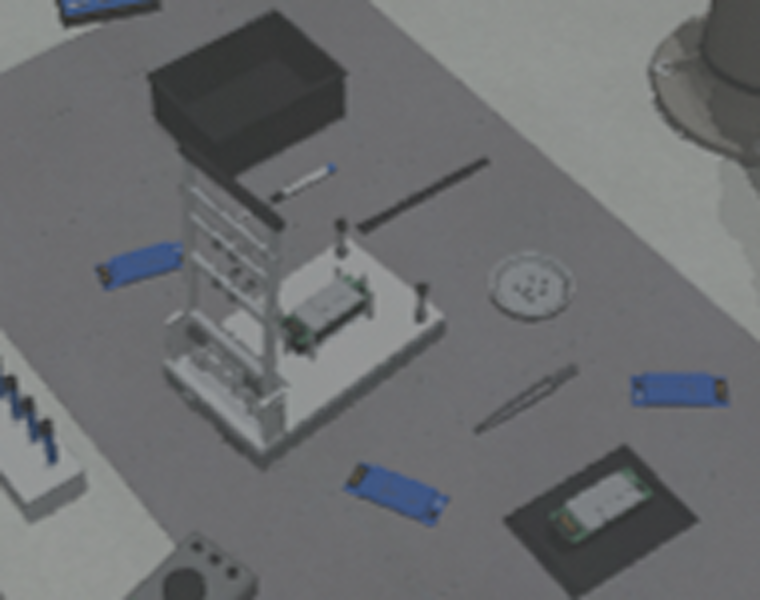

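View pics/d_jig.png

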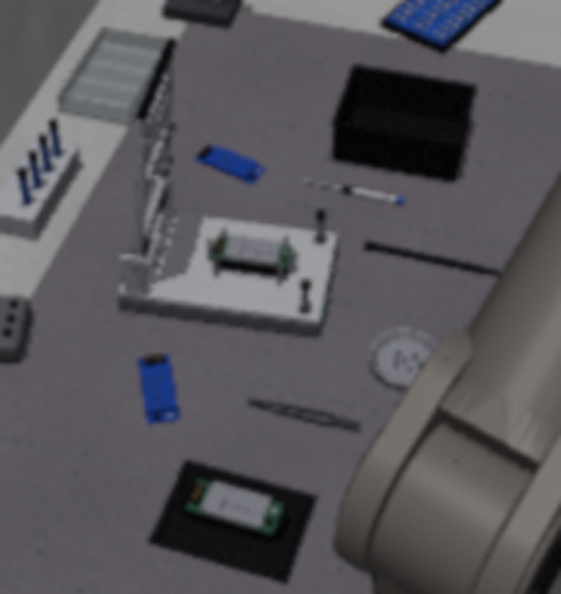

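```bash
python3 - <<'E'
from h import *
s=cam("scene"); d=cam("side")
S=np.array([[444,322],[345,240],[265,455],[167,362]])/4+[230,160]
D=np.array([[320,325],[337,235],[122,300]])/3.3+[230,140]
print("jig corners z.03",onz(s,S,.03).round(3).tolist(),onz(d,D,.03).round(3).tolist())
S=np.array([[150,77],[275,12],[345,75],[215,140]])/4+[230,160]
D=np.array([[348,68],[474,85],[462,177],[336,157]])/3.3+[230,140]
print("box z.065",onz(s,S,.065).round(3).tolist(),onz(d,D,.065).round(3).tolist())
S=np.array([[505,518],[625,446],[696,518],[575,598]])/4+[230,160]
D=np.array([[188,461],[315,497],[287,580],[152,543]])/3.3+[230,140]
print("carr z.004",onz(s,S,.004).round(3).tolist(),onz(d,D,.004).round(3).tolist())
o=get_obs(); M=RQ(o["tool_rot"]).as_matrix()
print(M.round(3)); print("shift", M.T@(np.array([0.5,0.1,0.4])-o["eef_pos"])/.025)
E
```

```text
jig corners z.03 [[0.485, 0.067, 0.03], [0.498, -0.071, 0.03], [0.705, 0.09, 0.03], [0.717, -0.05, 0.03]] [[0.477, 0.066, 0.03], [0.493, -0.073, 0.03], [0.696, 0.093, 0.03]]
box z.065 [[0.541, -0.347, 0.065], [0.382, -0.351, 0.065], [0.381, -0.228, 0.065], [0.539, -0.231, 0.065]] [[0.546, -0.34, 0.065], [0.382, -0.353, 0.065], [0.367, -0.175, 0.065], [0.519, -0.167, 0.065]]
carr z.004 [[0.567, 0.256, 0.004], [0.432, 0.262, 0.004], [0.435, 0.357, 0.004], [0.571, 0.354, 0.004]] [[0.565, 0.256, 0.004], [0.431, 0.261, 0.004], [0.433, 0.356, 0.004], [0.568, 0.354, 0.004]]
[[ 0.422  0.907  0.   ]
 [ 0.907 -0.422  0.   ]
 [ 0.    -0.    -1.   ]]
shift [-14.93052732  16.44280269  -3.84407092]
```

Request:
{"name": "apply_moves", "arguments": {"moves": [[[-3.7,4.1,-3.9],[0,0,-0.8],1],[[-7.5,8.2,-3.9],[0,0,-1.6],1],[[-11.2,12.3,-3.9],[0,0,-2.4],1],[[-14.9,16.4,-3.9],[0,0,-3.1],1],[[-14.9,16.4,-3.9],[0,0,-3.1],1],[[-14.9,16.4,-3.9],[0,0,-3.1],1],[[-14.9,16.4,-3.9],[0,0,-3.1],1],[[-14.9,16.4,-3.9],[0,0,-3.1],1],[[-14.9,16.4,-3.9],[0,0,-3.1],1],[[-14.9,16.4,-3.9],[0,0,-3.1],1],[[-14.9,16.4,-3.9],[0,0,-3.1],1],[[-14.9,16.4,-3.9],[0,0,-3.1],1],[[-14.9,16.4,-3.9],[0,0,-3.1],1],[[-14.9,16.4,-3.9],[0,0,-3.1],1]]}}

```text
t: 3.2
eef_pos: [0.4991, 0.1021, 0.4013]
tool_rot: [-0.0, 0.668, 0.744, -0.0]
contact_force: [0.1, 0.5, 1.2]
gripper_width: 0.999
```

```bash
python3 - <<'E'
from h import *
w=cam("wrist"); cv2.imwrite("pics/w1.png",w["color"][:,:,::-1])
s=cam("scene");d=cam("side"); 
crop(s,"s1",230,160,190,150,4); crop(d,"d1",230,140,170,180,3.3)
print(get_obs()["t"])
E
```

```text
3.35
```

View pics/w1.png

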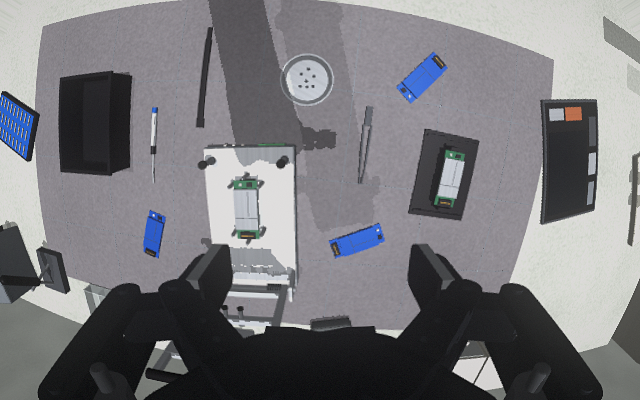

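```bash
python3 - <<'E'
from h import *
w=cam("wrist"); 
crop(w,"w1j",190,130,120,160,3.7); crop(w,"w1c",395,115,100,110,5)
E
cd pics; python3 -c "
import cv2,numpy as np
a=cv2.imread('w1j.png');b=cv2.imread('w1c.png');h=max(a.shape[0],b.shape[0])
p=lambda i:cv2.copyMakeBorder(i,0,h-i.shape[0],0,0,0)
c=np.hstack([p(a),p(b)]);print(a.shape,c.shape);cv2.imwrite('w1z.png',c)"
```

```text
(592, 444, 3) (592, 944, 3)
```

View pics/w1z.png

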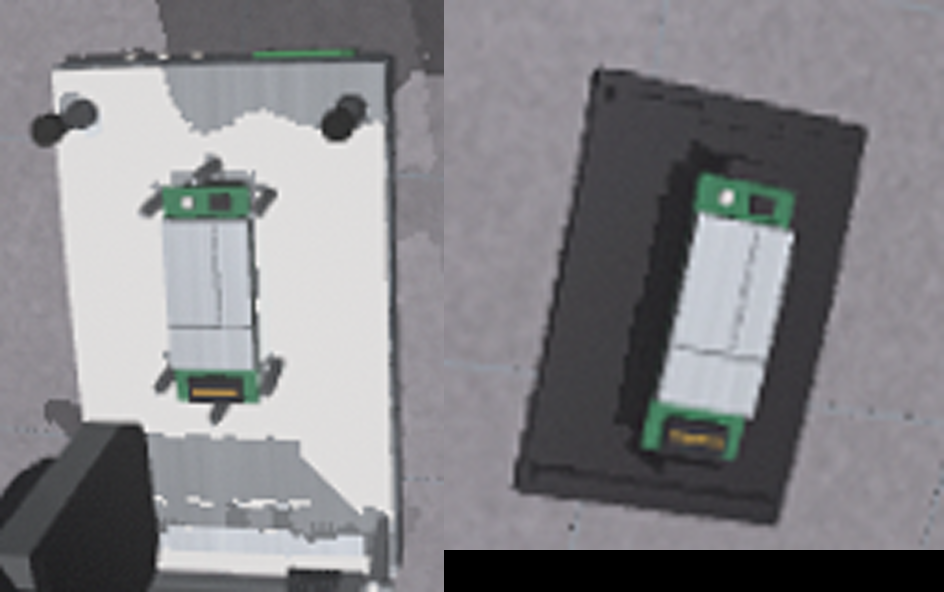

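```bash
python3 - <<'E'
from h import *
w=cam("wrist")
F=np.array([[163,187],[252,185],[260,400],[177,404]])/3.7+[190,130]-.5
N=(np.array([[700,172],[795,192],[738,462],[643,446]])-[444,0])/5+[395,115]-.5
C=(np.array([[595,68],[866,128],[776,524],[514,488]])-[444,0])/5+[395,115]-.5
J=np.array([[52,66],[388,60]])/3.7+[190,130]-.5
def show(n,uv,z):
    P=onz(w,uv,z); c=P.mean(0); a=((P[2]+P[3])-(P[0]+P[1]))/2; b=(P[1]+P[2]-P[0]-P[3])/2
    print(n,c.round(4),"len",np.linalg.norm(a).round(4),np.linalg.norm(b).round(4),"yaw",np.degrees(np.arctan2(a[1],a[0])).round(2), np.degrees(np.arctan2(b[1],b[0])).round(2))
show("failed",F,.055);show("new",N,.025);show("carrier",C,.004)
P=onz(w,J,.03);print(P.round(4),np.linalg.norm(P[0]-P[1]))
B=np.array([[62,77],[131,72],[130,170],[60,168]]);P=onz(w,B,.065);print("box",P.round(3).tolist())
o=get_obs();print(o["eef_pos"],RQ(o["tool_rot"]).as_matrix().round(4).tolist())
E
```

```text
failed [0.5748 0.0036 0.055 ] len 0.0884 0.035 yaw 5.02 98.48
new [0.5012 0.3063 0.025 ] len 0.0883 0.0345 yaw -1.42 87.47
carrier [0.5011 0.3061 0.004 ] len 0.1383 0.0997 yaw -1.81 88.02
[[ 0.4931 -0.0745  0.03  ]
 [ 0.4796  0.0626  0.03  ]] 0.1378189065956842
box [[0.379, -0.349, 0.065], [0.381, -0.191, 0.065], [0.53, -0.187, 0.065], [0.537, -0.354, 0.065]]
[0.49932499 0.10128549 0.40139095] [[-0.1053, 0.9944, -0.0], [0.9944, 0.1053, 0.0], [0.0, -0.0, -1.0]]
```

The wrist view shows only two silver-can boards. One is in the nest at pixel (246,208) and the other on the carrier at (451,178). Both plugs, with gold contacts, point toward the hinge side (downward in the picture). The blue boards at (154,233), (357,240) and (422,78) are the look-alikes. Next I move above the nest.

Request:
{"name": "apply_moves", "arguments": {"moves": [[[-1.4,0.9,2.4],[0,0,0],1],[[-2.8,1.8,4.8],[0,0,0],1],[[-4.2,2.6,7.2],[0,0,0.05],1],[[-4.2,2.6,7.2],[0,0,0.05],1],[[-4.2,2.6,7.2],[0,0,0.05],1],[[-4.2,2.6,7.2],[0,0,0.05],1]]}}

```text
t: 4.2
eef_pos: [0.5754, 0.0044, 0.2224]
tool_rot: [0.0, 0.672, 0.741, 0.001]
contact_force: [0.1, 0.1, 0.7]
gripper_width: 1.0
```

```bash
python3 - <<'E'
from h import *
o=get_obs();print(o["t"],o["eef_pos"],o["tool_rot"],o["joint_vel"].round(3))
w=cam("wrist"); cv2.imwrite("pics/w2.png",w["color"][:,:,::-1])
np.savez("w2.npz",**{k:w[k] for k in("mtx","eye","Rm")})
E
```

```text
4.2 [0.57537575 0.00438987 0.22238668] [2.04200044e-04 6.71916448e-01 7.40626665e-01 6.22215115e-04] [-0.012 -0.02  -0.002 -0.004 -0.001 -0.002  0.001]
```

View pics/w2.png

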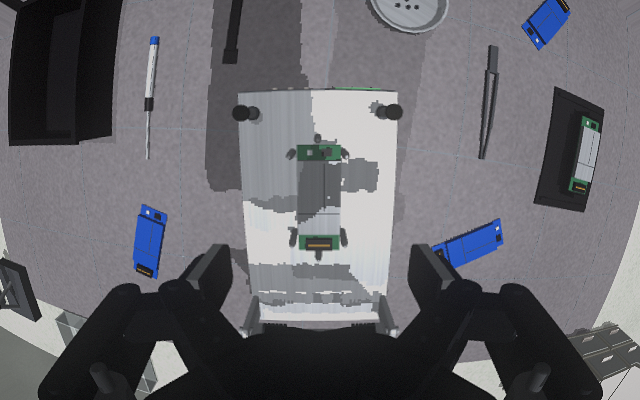

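```bash
cat >> h.py <<'E'
def rect(c,x0,y0,x1,y1,z,lo=(35,60,30),hi=(90,255,255)):
    """min-area rect of green PCB ends + everything hull in a window, projected to plane z"""
    hsv=cv2.cvtColor(c["color"],cv2.COLOR_RGB2HSV); m=cv2.inRange(hsv,lo,hi)
    k=np.zeros_like(m);k[y0:y1,x0:x1]=m[y0:y1,x0:x1]
    ys,xs=np.nonzero(k)
    P=onz(c,np.c_[xs,ys].astype(float),z)
    (cx,cy),(a,b),_=r=cv2.minAreaRect((P[:,:2]*1000).astype(np.float32))
    bp=cv2.boxPoints(r)/1000
    e=[bp[1]-bp[0],bp[2]-bp[1]]; L=max(e,key=np.linalg.norm); yaw=np.degrees(np.arctan2(L[1],L[0]))
    yaw=(yaw+90)%180-90
    return np.array([cx,cy])/1000,max(a,b),min(a,b),yaw,len(xs)
E
python3 - <<'E'
from h import *
w=cam("wrist"); crop(w,"w2z",270,120,100,145,4)
for z in (.054,.056): print(rect(w,290,140,350,255,z))
E
```

```text
(array([0.57480054, 0.00378106]), 87.37189483642578, 33.52141189575195, np.float32(5.6632996), 786)
(array([0.57424744, 0.00373554]), 86.64261627197266, 33.24161148071289, np.float32(5.6633377), 786)
```

View pics/w2z.png

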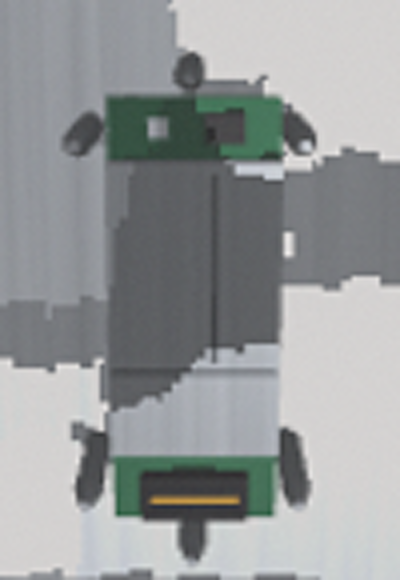

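The failed board's centre is at (0.5748, 0.0038), yaw 5.7°, and the tool is within 1 mm of it. I descend and grip.

Request:
{"name": "apply_moves", "arguments": {"moves": [[[0,0,2],[0,0,0],1],[[0,0,4],[0,0,0],1],[[0,0,4.5],[0,0,0],1],[[0,0,4.5],[0,0,0],1],[[0,0,4.5],[0,0,0],0.2],[[0,0,4.5],[0,0,0],-0.1],[[0,0,4.5],[0,0,0],-0.5],[[0,0,4.5],[0,0,0],-0.5],[[0,0,4.5],[0,0,0],-0.5],[[0,0,4.5],[0,0,0],-0.5],[[0,0,4.5],[0,0,0],-0.5],[[0,0,4.5],[0,0,0],-0.5]], "force": 30}}

```text
t: 5.8
eef_pos: [0.5756, 0.0036, 0.11]
tool_rot: [0.0, 0.672, 0.74, 0.001]
contact_force: [-1.5, 0.3, 7.6]
gripper_width: 0.393
```

```bash
python3 - <<'E'
from h import *
o=get_obs();print(o["t"],o["eef_pos"],o["tool_rot"],o["contact_force"],o["gripper_width"])
w=cam("wrist"); cv2.imwrite("pics/w3.png",w["color"][:,:,::-1])
E
```

```text
5.8 [0.5756003  0.00364169 0.10997987] [3.74786769e-04 6.72188485e-01 7.40379701e-01 6.31165968e-04] [-1.49399412  0.3167602   7.60479047] 0.39264854645557135
```

View pics/w3.png

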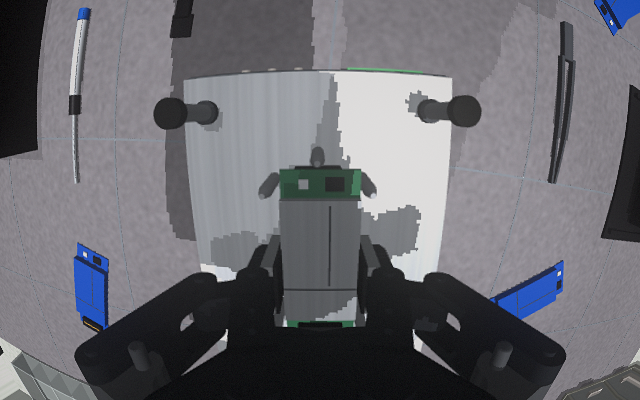

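Request:
{"name": "apply_moves", "arguments": {"moves": [[[0,0,-1],[0,0,0],-0.5],[[0,0,-3],[0,0,0],-0.5],[[0,0,-4.8],[0,0,0],-0.5],[[-2,-1,-4.8],[0,0,0.1],-0.5],[[-4,-2,-4.8],[0,0,0.2],-0.5],[[-6,-3,-4.8],[0,0,0.3],-0.5],[[-8,-4,-4.8],[0,0,0.4],-0.5],[[-10,-5,-4.8],[0,0,0.4],-0.5],[[-11.2,-5.7,-4.8],[0,0,0.4],-0.5],[[-11.2,-5.7,-4.8],[0,0,0.4],-0.5],[[-11.2,-5.7,-4.8],[0,0,0.4],-0.5],[[-11.2,-5.7,-4.8],[0,0,0.4],-0.5]]}}

```text
t: 7.35
eef_pos: [0.461, -0.2874, 0.2288]
tool_rot: [-0.0, 0.697, 0.717, 0.0]
contact_force: [1.1, 0.6, 0.4]
gripper_width: 0.39
```

```bash
python3 - <<'E'
from h import *
o=get_obs();print(o["t"],o["eef_pos"],o["tool_rot"],o["contact_force"],o["gripper_width"])
w=cam("wrist"); cv2.imwrite("pics/w4.png",w["color"][:,:,::-1])
s=cam("scene"); crop(s,"s4",230,130,190,150,4)
E
```

```text
7.35 [ 0.46098257 -0.28740056  0.22884308] [-1.56458741e-04  6.96704158e-01  7.17358495e-01  2.85707405e-04] [1.09170045 0.56910179 0.38246065] 0.38991961333785613
```

View pics/w4.png

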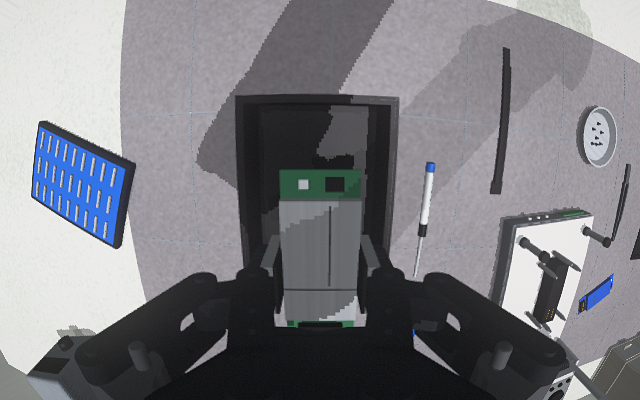

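View pics/s4.png

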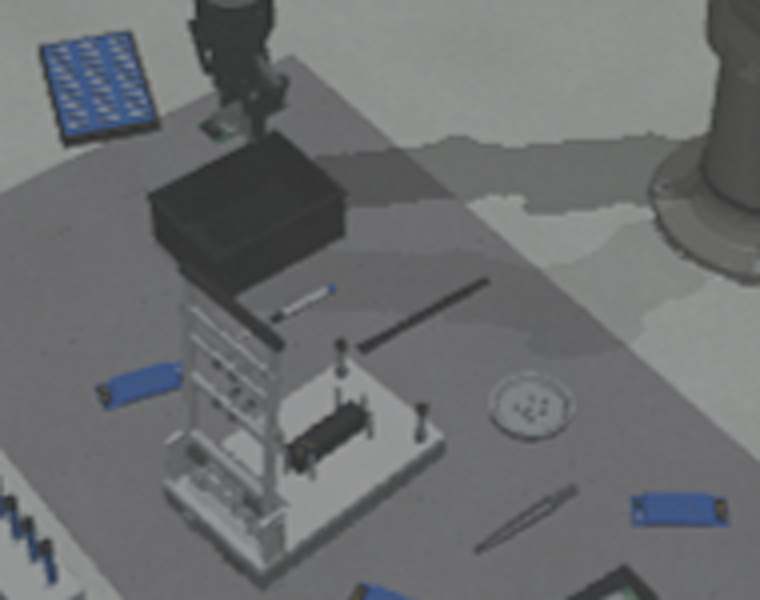

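The board is held and centred over the box, whose rim spans columns 236–398 at row 97. The board's front edge is at row 170, and I keep that as the in-hand reference. I lower into the box and release.

Request:
{"name": "apply_moves", "arguments": {"moves": [[[0,0,2],[0,0,0],-0.5],[[0,0,4],[0,0,0],-0.5],[[0,0,4.5],[0,0,0],-0.5],[[0,0,4.5],[0,0,0],-0.5],[[0,0,4.5],[0,0,0],0.2],[[0,0,4.5],[0,0,0],0.2],[[0,0,4.5],[0,0,0],0.2],[[0,0,4.5],[0,0,0],0.2],[[0,0,3],[0,0,0],0.2],[[0,0,0],[0,0,0],0.2],[[0,0,0],[0,0,0],0.2],[[0,0,0],[0,0,0],1]]}}

```text
t: 8.95
eef_pos: [0.4605, -0.2889, 0.2296]
tool_rot: [0.001, 0.698, 0.717, 0.001]
contact_force: [0.2, -0.4, -1.1]
gripper_width: 0.796
```

```bash
python3 - <<'E'
from h import *
o=get_obs();print(o["t"],o["eef_pos"],o["tool_rot"],o["contact_force"],o["gripper_width"])
w=cam("wrist"); cv2.imwrite("pics/w5.png",w["color"][:,:,::-1])
E
```

```text
8.95 [ 0.46049247 -0.28890659  0.22960207] [8.54086170e-04 6.97559262e-01 7.16526378e-01 5.44059331e-04] [ 0.1737695  -0.37943894 -1.12849773] 0.7962049662327122
```

View pics/w5.png

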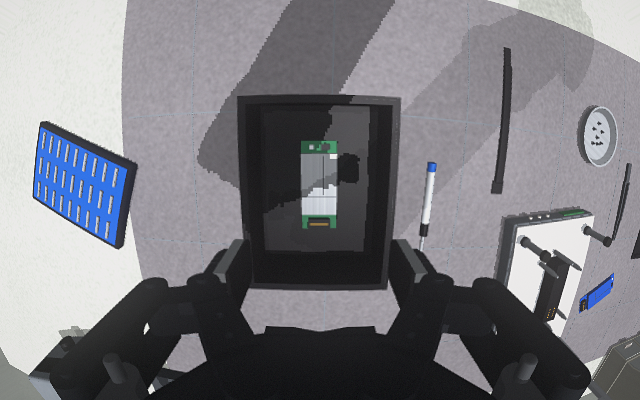

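The failed board lies flat in the box at pixel (319,185). Next I go to the new board.

Request:
{"name": "apply_moves", "arguments": {"moves": [[[2,0.2,0],[0,0,0],1],[[4.4,0.4,0],[0,0,0.1],1],[[6.8,0.6,0],[0,0,0.1],1],[[9.2,0.8,0],[0,0,0.2],1],[[11.6,1.0,0],[0,0,0.2],1],[[14,1.3,0],[0,0,0.3],1],[[16.4,1.6,0],[0,0,0.3],1],[[18.8,1.9,0],[0,0,0.3],1],[[21.2,2.1,0],[0,0,0.3],1],[[23,2.3,0.2],[0,0,0.3],1],[[23.8,2.3,0.4],[0,0,0.3],1],[[23.8,2.3,0.4],[0,0,0.3],1],[[23.8,2.3,0.4],[0,0,0.3],1],[[23.8,2.3,0.4],[0,0,0.3],1]]}}

```text
t: 10.75
eef_pos: [0.5023, 0.3053, 0.2191]
tool_rot: [0.0, 0.717, 0.697, -0.0]
contact_force: [0.1, 0.5, 0.4]
gripper_width: 1.001
```

```bash
python3 - <<'E'
from h import *
o=get_obs();print(o["t"],o["eef_pos"],o["tool_rot"],o["joint_vel"].round(3))
w=cam("wrist"); cv2.imwrite("pics/w6.png",w["color"][:,:,::-1])
print(rect(w,270,120,370,265,.024)); o=get_obs();print(o["eef_pos"])
E
```

```text
10.75 [0.50228889 0.305292   0.21910157] [ 2.81985289e-04  7.17139864e-01  6.96929204e-01 -1.43327547e-04] [-0.004 -0.003 -0.008 -0.008 -0.002  0.    -0.002]
(array([0.50147714, 0.30620084]), 88.56660461425781, 34.24649429321289, np.float32(-2.0659103), 752)
[0.50226475 0.30567458 0.21920303]
```

View pics/w6.png

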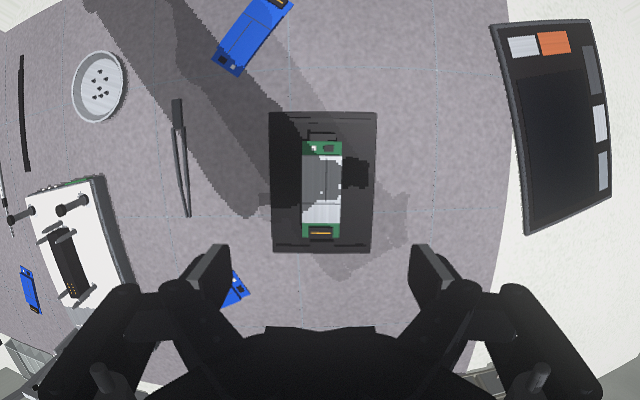

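Request:
{"name": "apply_moves", "arguments": {"moves": [[[0,0,2],[0,0,0.04],1],[[0,0,4],[0,0,0.04],1],[[0,0,5.2],[0,0,0.04],1],[[0,0,5.5],[0,0,0.04],1],[[0,0,5.5],[0,0,0.04],0.2],[[0,0,5.5],[0,0,0.04],-0.1],[[0,0,5.5],[0,0,0.04],-0.5],[[0,0,5.5],[0,0,0.04],-0.5],[[0,0,5.5],[0,0,0.04],-0.5],[[0,0,5.5],[0,0,0.04],-0.5],[[0,0,5.5],[0,0,0.04],-0.5],[[0,0,5.5],[0,0,0.04],-0.5],[[0,0,4.5],[0,0,0.04],-0.5],[[0,0,2],[0,0,0.04],-0.5],[[0,0,0],[0,0,0.04],-0.5],[[0,0,0],[0,0,0.04],-0.5],[[0,0,0],[0,0,0.04],-0.5]], "force": 30}}

```text
t: 12.92
eef_pos: [0.5014, 0.3074, 0.2188]
tool_rot: [-0.0, 0.718, 0.696, 0.0]
contact_force: [-0.2, -0.2, -0.8]
gripper_width: 0.395
```

```bash
python3 - <<'E'
from h import *
o=get_obs();print(o["t"],o["eef_pos"],o["tool_rot"],o["contact_force"],o["gripper_width"])
w=cam("wrist"); cv2.imwrite("pics/w7.png",w["color"][:,:,::-1])
a=cv2.imread("pics/w4.png")[150:340,265:375]; b=cv2.imread("pics/w7.png")[150:340,265:375]
cv2.imwrite("pics/cmp.png",cv2.resize(np.hstack([a,b]),None,fx=3,fy=3,interpolation=cv2.INTER_CUBIC))
E
```

```text
12.925 [0.50136196 0.30739992 0.21883614] [-1.29712548e-04  7.18467488e-01  6.95560530e-01  2.33860032e-05] [-0.17656613 -0.1955919  -0.76828781] 0.39520563271858083
```

View pics/cmp.png

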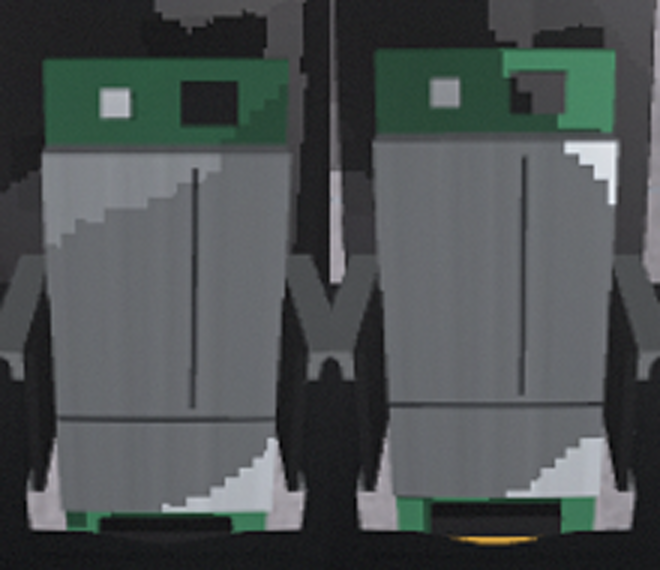

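```bash
python3 - <<'E'
import cv2,numpy as np
b=cv2.imread("pics/w3.png")[135:340,240:400]
cv2.imwrite("pics/w3z.png",cv2.resize(b,None,fx=3.6,fy=2.9,interpolation=cv2.INTER_CUBIC) if 0 else cv2.resize(b[:110],None,fx=5,fy=5,interpolation=cv2.INTER_CUBIC))
E
```

```text
(no output)
```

View pics/w3z.png

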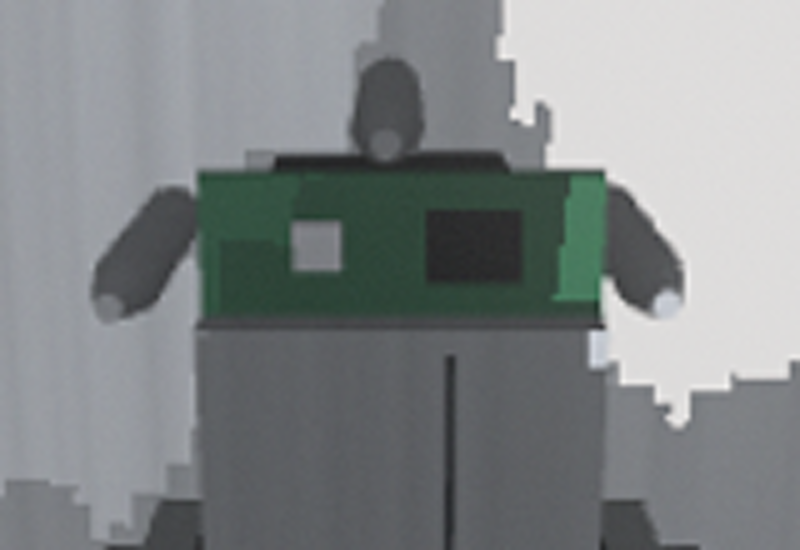

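```bash
cat > t.py <<'E'
from h import *
T=None
def tool(c_mtx,he,uv,ztool):
    c=dict(name="wrist",mtx=c_mtx,eye=he[:3,3],Rm=he[:3,:3]); return onz(c,uv,ztool)
E
python3 - <<'E'
from t import *
w=read_camera("wrist");K=w["mtx"];he=w["hand_eye"]
f=lambda a:np.array(a)/5+[240,135]-.4
tz=.110
pins=tool(K,he,f([[108,305],[668,302],[387,145]]),tz-.066)
print("pins tool (x,y) mm",(pins[:,:2]*1e3).round(1).tolist())
L=pins[:2].mean(0); print("nest y from side pins +36:",L[1]*1e3+36,"from front:",pins[2,1]*1e3+48.5,"x",L[0]*1e3, "span",(pins[1,0]-pins[0,0])*1e3)
for zb in (.054,.055,.056):
  b=tool(K,he,f([[197,172],[607,170]]),tz-zb)
  print(zb,"board front edge y",b[:,1]*1e3,"centre",b[:,1].mean()*1e3+44,"x",b[:,0].mean()*1e3,"w",(b[1,0]-b[0,0])*1e3)
# new-board in hand in w7
for zz in (.110-.055,.0564):
  b=tool(K,he,np.array([[375,49],[616,49]])/3-[110,0]+[265,150]-.35,zz); print("new",zz,b[:,1]*1e3+44,b[:,0].mean()*1e3,(b[1,0]-b[0,0])*1e3)
  b=tool(K,he,np.array([[43,59],[290,59]])/3+[265,150]-.35,zz); print("old",zz,b[:,1]*1e3+44,b[:,0].mean()*1e3,(b[1,0]-b[0,0])*1e3)
E
```

```text
pins tool (x,y) mm [[-22.6, -36.6], [20.9, -36.9], [-0.9, -49.0]]
nest y from side pins +36: -0.7645134047884952 from front: -0.549555388566553 x -0.8609240832252331 span 43.47133852954641
0.054 board front edge y [-44.94810567 -45.1361921 ] centre -1.0421488824443443 x 0.2469091310076058 w 34.26240067281362
0.055 board front edge y [-45.12306672 -45.3096714 ] centre -1.2163690575012254 x 0.24706449728680718 w 33.99248105858018
0.056 board front edge y [-45.29802777 -45.4831507 ] centre -1.3905892325581064 x 0.247219863566012 w 33.72256144434674
new 0.055 [-2.39023293 -2.40633537] 0.17213205470826415 33.232133166338514
old 0.055 [-0.9896071  -1.00880371] 0.3123697998041689 34.1441939552161
new 0.0564 [-2.15937429 -2.17565574] 0.1710815332781057 33.601567994250495
old 0.0564 [-0.74317799 -0.762588  ] 0.31287827270539903 34.52376797638714
```

Request:
{"name": "apply_moves", "arguments": {"moves": [[[-1,0.3,0],[0,0,0],-0.5],[[-3,0.9,0],[0,0,-0.2],-0.5],[[-5,1.4,0],[0,0,-0.4],-0.5],[[-7,2,0],[0,0,-0.6],-0.5],[[-9,2.6,0],[0,0,-0.75],-0.5],[[-11,3.2,0],[0,0,-0.75],-0.5],[[-12.1,3.4,0],[0,0,-0.75],-0.5],[[-12.1,3.4,0],[0,0,-0.75],-0.5],[[-12.1,3.4,2],[0,0,-0.75],-0.5],[[-12.1,3.4,3.4],[0,0,-0.75],-0.5],[[-12.1,3.4,3.4],[0,0,-0.75],-0.5],[[-12.1,3.4,3.4],[0,0,-0.75],-0.5],[[-12.1,3.4,3.4],[0,0,-0.75],-0.5]]}}

```text
t: 14.65
eef_pos: [0.5778, 0.0027, 0.1354]
tool_rot: [0.001, 0.671, 0.741, 0.001]
contact_force: [-0.3, 0.4, 0.2]
gripper_width: 0.389
```

```bash
python3 - <<'E'
from h import *
o=get_obs();print(o["t"],o["eef_pos"],o["tool_rot"],o["contact_force"],o["gripper_width"])
print(2*np.degrees(np.arctan2(o["tool_rot"][2],o["tool_rot"][1]))-90)
w=cam("wrist"); cv2.imwrite("pics/w8.png",w["color"][:,:,::-1]); crop(w,"w8z",240,135,160,110,5)
E
```

```text
14.65 [0.57782205 0.00273019 0.13543235] [0.00082469 0.67139764 0.74109611 0.00104364] [-0.32537241  0.36998453  0.1578384 ] 0.38906176771636325
5.649854432444741
```

View pics/w8z.png

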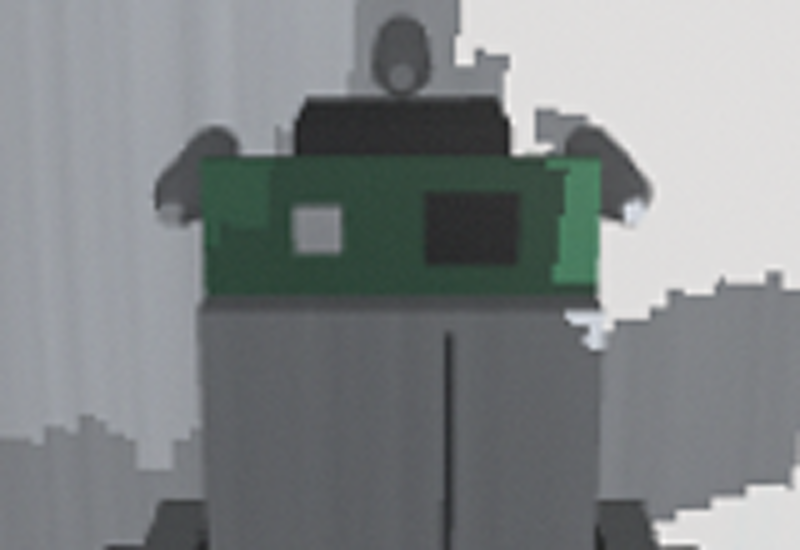

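```bash
python3 - <<'E'
from t import *
w=read_camera("wrist");K=w["mtx"];he=w["hand_eye"]
f=lambda a:np.array(a)/5+[240,135]-.4
tz=.1354
p=tool(K,he,f([[173,213],[635,210],[401,75]]),tz-.066)*1e3
print(p.round(1).tolist(),"nest x",p[:2,0].mean(),"y",p[:2,1].mean()+36,p[2,1]+48.5,"span",p[1,0]-p[0,0])
for zz in (.055,.0565):
  b=tool(K,he,f([[203,157],[601,155]]),zz)*1e3; print(zz,"board x",b[:,0].mean(),"y",b[:,1].mean()+44,"w",b[1,0]-b[0,0])
E
```

```text
[[-21.0, -38.7, 69.4], [22.0, -39.0, 69.4], [0.2, -51.5, 69.4]] nest x 0.46439797612439904 y -2.876823118960253 -2.982595580413026 span 42.99266006962313
0.055 board x 0.2796210069417402 y -2.447222982935301 w 32.92109301653899
0.0565 board x 0.27921009417254616 y -2.2010542475836488 w 33.31320796756914
```

Request:
{"name": "apply_moves", "arguments": {"moves": [[[0,-0.03,0.2],[0,0,0],-0.5],[[0,-0.03,0.4],[0,0,0],-0.5],[[0,-0.03,0.6],[0,0,0],-0.5],[[0,-0.03,0.7],[0,0,0],-0.5],[[0,-0.03,0.8],[0,0,0],-0.5],[[0,-0.03,0.8],[0,0,0],-0.5]]}}

```text
t: 15.5
eef_pos: [0.576, 0.0022, 0.1137]
tool_rot: [-0.0, 0.672, 0.741, -0.0]
contact_force: [0.2, -0.6, -0.4]
gripper_width: 0.388
```

```bash
python3 - <<'E'
from h import *
o=get_obs();print(o["t"],o["eef_pos"],o["tool_rot"],o["contact_force"],o["gripper_width"])
w=cam("wrist"); crop(w,"w9z",240,135,160,110,5); cv2.imwrite("pics/w9.png",w["color"][:,:,::-1])
E
```

```text
15.5 [0.57604808 0.00223951 0.11369929] [-9.76521952e-05  6.71546123e-01  7.40962739e-01 -1.21325948e-04] [ 0.19673232 -0.63645736 -0.35498524] 0.3881373439885991
```

View pics/w9z.png

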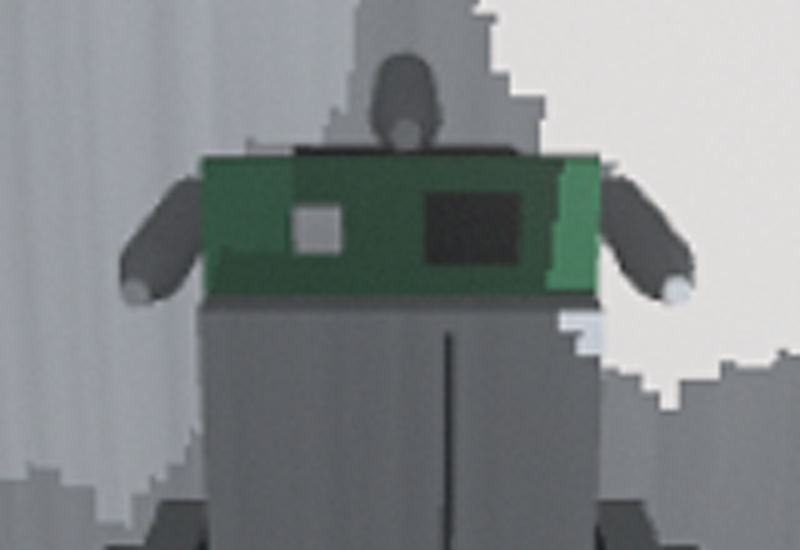

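The board sits between the pins with no contact force. I lower it the last bit, open, and lift away.

Request:
{"name": "apply_moves", "arguments": {"moves": [[[0,0,0.06],[0,0,0],-0.5],[[0,0,0.06],[0,0,0],-0.5],[[0,0,0.06],[0,0,0],-0.1],[[0,0,0.06],[0,0,0],0.3],[[0,0,0.06],[0,0,0],0.3],[[0,0,0.06],[0,0,0],0.3],[[0,0,-1],[0,0,0],0.3],[[0,0,-3],[0,0,0],0.3],[[0,0,-4.3],[0,0,0],1],[[0,0,-4.3],[0,0,0],1],[[0,0,-4.3],[0,0,0],1],[[0,0,-4.3],[0,0,0],1]]}}

```text
t: 17.05
eef_pos: [0.5754, 0.0023, 0.2201]
tool_rot: [-0.001, 0.671, 0.741, -0.001]
contact_force: [-0.2, 0.3, 0.7]
gripper_width: 1.002
```

```bash
python3 - <<'E'
from h import *
o=get_obs();print(o["t"],o["eef_pos"],o["tool_rot"],o["contact_force"],o["gripper_width"])
w=cam("wrist"); crop(w,"w10z",270,120,100,145,4); cv2.imwrite("pics/w10.png",w["color"][:,:,::-1])
for z in (.054,.056): print(rect(w,290,140,350,255,z))
s=cam("scene"); crop(s,"s10",230,160,190,150,4)
E
```

```text
17.05 [0.57538406 0.00232044 0.2200922 ] [-0.00076292  0.67147241  0.74102861 -0.00090335] [-0.23439124  0.33557817  0.70653502] 1.0015481645275517
(array([0.57475665, 0.00216394]), 86.63973236083984, 33.18319320678711, np.float32(5.6924744), 768)
(array([0.57419983, 0.00211244]), 85.90912628173828, 32.90339279174805, np.float32(5.6924057), 768)
```

View pics/w10z.png

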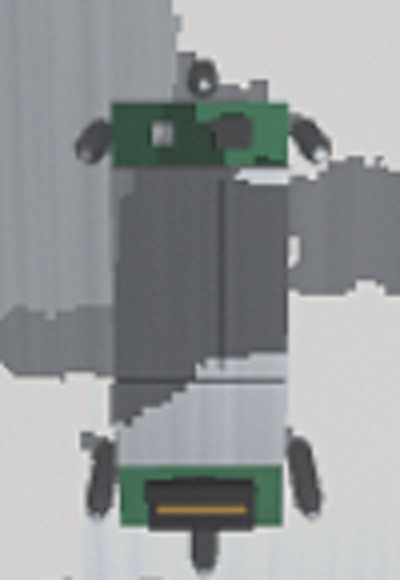

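View pics/s10.png

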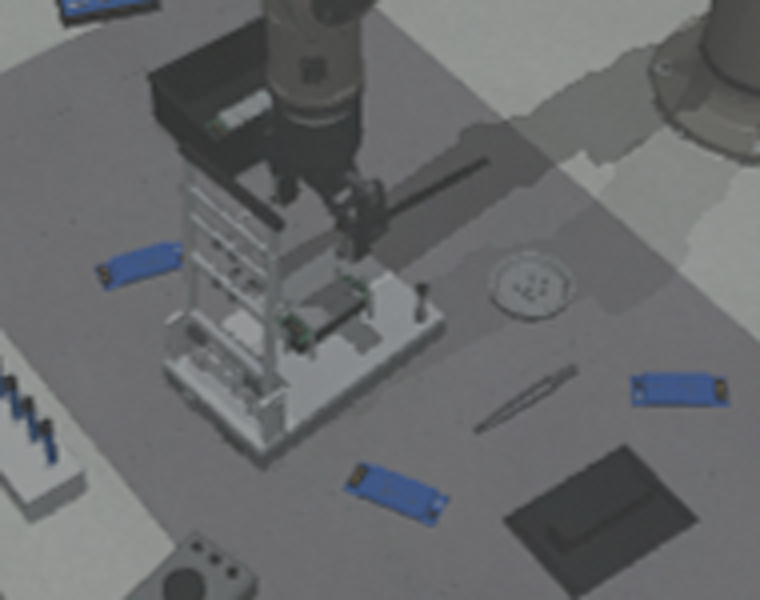

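```bash
python3 - <<'E'
from h import *
o=get_obs();print(o["t"],o["q"].round(3))
s=cam("scene");d=cam("side")
u=np.array([.9952,.0976,0]);v=np.array([-.0976,.9952,0]); h=np.array([.6895,.0139,.078])
c=h-u*.0183+[0,0,.2092]
P=[c-v*.062,c,c+v*.062]
crop(s,"s11",230,160,190,150,4,proj(s,P)); crop(d,"d11",230,140,170,180,3.3,proj(d,P))
E
python3 -c "
import cv2,numpy as np
a=cv2.imread('pics/s11.png')[50:350,100:400];b=cv2.imread('pics/d11.png')[0:300,60:360]
cv2.imwrite('pics/h11.png',np.hstack([a,b]))"
```

```text
17.15 [-0.305  0.416  0.246  1.889 -0.131  0.854  1.676]
```

View pics/h11.png

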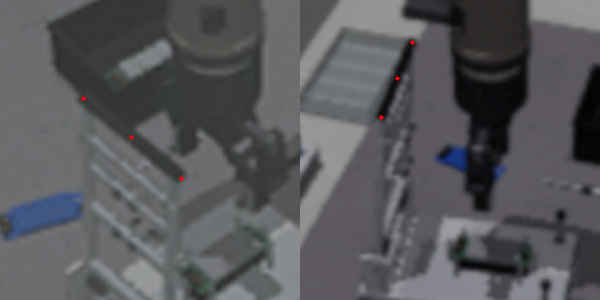

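Request:
{"name": "apply_moves", "arguments": {"moves": [[[0,0,-2.4],[0,0,0],1],[[0,0,-4.8],[0,0,0.5],1],[[0,0,-7],[0,0,1.5],1],[[0,0,-8],[0,0,2.5],1],[[0,0.5,-8],[0,0,3.5],1],[[0,1,-8],[0,0,4.5],1],[[0,1.6,-8],[0,0,5.5],1],[[0,2.2,-8],[0,0,6.5],1],[[0,2.8,-8],[0,0,7.5],1],[[0,3.4,-8],[0,0,8.4],1],[[0,3.8,-8],[0,0,9],1],[[0,3.8,-8],[0,0,9],1],[[0,3.8,-8],[0,0,9],1],[[0,3.8,-8],[0,0,9],1],[[0,3.8,-8],[0,0,9],1]]}}

```text
t: 19.12
eef_pos: [0.6704, 0.0115, 0.4216]
tool_rot: [-0.0, 0.999, 0.049, 0.0]
contact_force: [-0.0, 0.5, 0.4]
gripper_width: 0.999
```

```bash
python3 - <<'E'
from h import *
o=get_obs();print(o["t"],o["eef_pos"],o["tool_rot"],o["contact_force"],o["q"].round(2))
q=o["tool_rot"];print(np.degrees(2*np.arctan2(q[2],q[1])))
M=RQ(q).as_matrix();print((M.T@(np.array([.6705,.0121,.341])-o["eef_pos"])/.025).round(2))
w=cam("wrist"); cv2.imwrite("pics/w12.png",w["color"][:,:,::-1])
E
```

```text
19.125 [0.67040322 0.01146982 0.42162863] [-1.94442959e-04  9.98782658e-01  4.93269932e-02  1.09981182e-04] [-0.00232134  0.52932398  0.40737124] [-0.49  0.43  0.55  1.44 -0.23  1.33  0.18]
5.654751919979365
[ 0.01 -0.02  3.23]
```

View pics/w12.png

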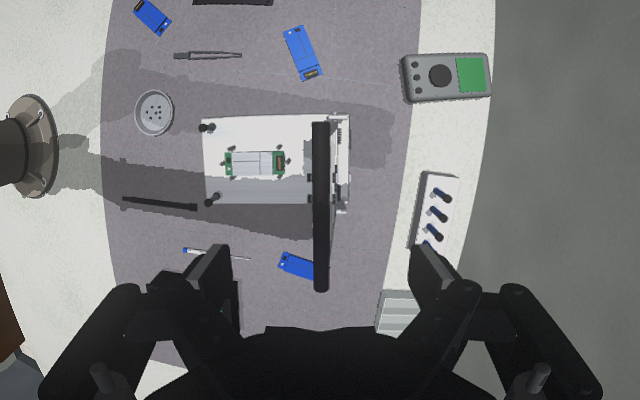

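The wrist view shows the bar at column 320, midway between the fingers. I descend and grip it.

Request:
{"name": "apply_moves", "arguments": {"moves": [[[0,0,1.5],[0,0,0],1],[[0,0,2.8],[0,0,0],1],[[0,0,3.2],[0,0,0],1],[[0,0,3.2],[0,0,0],0.2],[[0,0,3.2],[0,0,0],-0.4],[[0,0,3.2],[0,0,0],-0.6],[[0,0,3.2],[0,0,0],-1],[[0,0,3.2],[0,0,0],-1],[[0,0,3.2],[0,0,0],-1],[[0,0,3.2],[0,0,0],-1],[[0,0,3.2],[0,0,0],-1]], "force": 30}}

```text
t: 20.55
eef_pos: [0.671, 0.0116, 0.3421]
tool_rot: [-0.0, 0.999, 0.049, 0.001]
contact_force: [-0.6, -0.0, 5.3]
gripper_width: 0.129
```

```bash
python3 - <<'E'
from h import *
o=get_obs();print(o["t"],o["eef_pos"],o["tool_rot"],o["contact_force"],o["gripper_width"])
s=cam("scene"); crop(s,"s13",230,130,160,140,4.2)
w=cam("wrist"); cv2.imwrite("pics/w13.png",w["color"][:,:,::-1])
E
```

```text
20.55 [0.67097896 0.01157007 0.34214516] [-7.28974618e-05  9.98791637e-01  4.91411730e-02  6.36137389e-04] [-0.55286233 -0.02623878  5.31471704] 0.12941518454035256
```

View pics/w13.png

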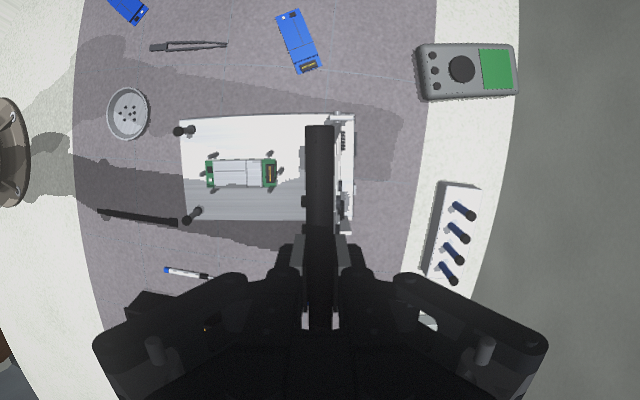

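View pics/s13.png

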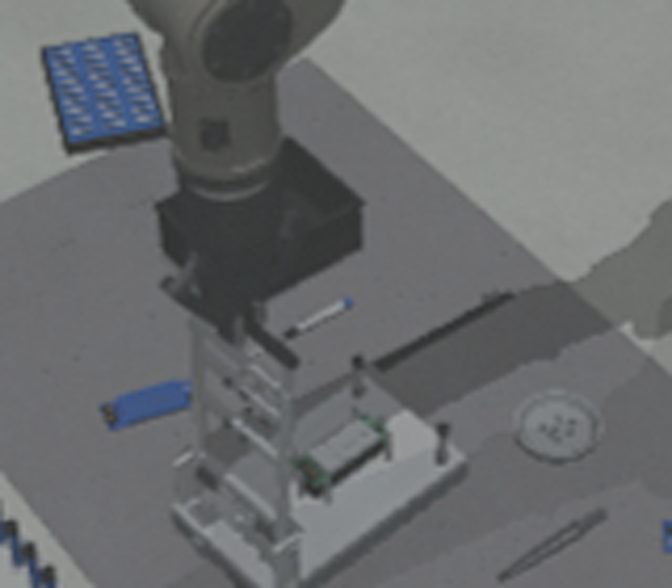

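Bar gripped (about 11 mm opening). I swing it down along the arc, first to 40° above level.

Request:
{"name": "apply_moves", "arguments": {"moves": [[[-0.35,0,0.03],[0,0,0],-1],[[-0.73,0,0.1],[0,0,0],-1],[[-1.4,0,0.26],[0,0,0],-1],[[-2.14,0,0.48],[0,0,0],-1],[[-2.8,0,0.76],[0,0,0],-1],[[-3.47,0,1.09],[0,0,0],-1],[[-4.1,0,1.48],[0,0,0],-1],[[-4.67,0,1.93],[0,0,0],-1],[[-5.2,0,2.43],[0,0,0],-1],[[-5.7,0,2.97],[0,0,0],-1],[[-5.7,0,2.97],[0,0,0],-1]]}}

```text
t: 22.02
eef_pos: [0.529, -0.0028, 0.2671]
tool_rot: [0.0, 0.999, 0.049, 0.002]
contact_force: [5.0, -1.8, 4.9]
gripper_width: 0.125
```

```bash
python3 - <<'E'
from h import *
o=get_obs();print(o["t"],o["eef_pos"],o["tool_rot"],o["contact_force"],o["gripper_width"])
s=cam("scene"); crop(s,"s14",230,130,160,140,4.2)
E
```

```text
22.025 [ 0.52899261 -0.00276643  0.26710353] [2.24965972e-04 9.98796507e-01 4.90220177e-02 1.52609151e-03] [ 4.99652021 -1.77389632  4.90967698] 0.12462395020708493
```

View pics/s14.png

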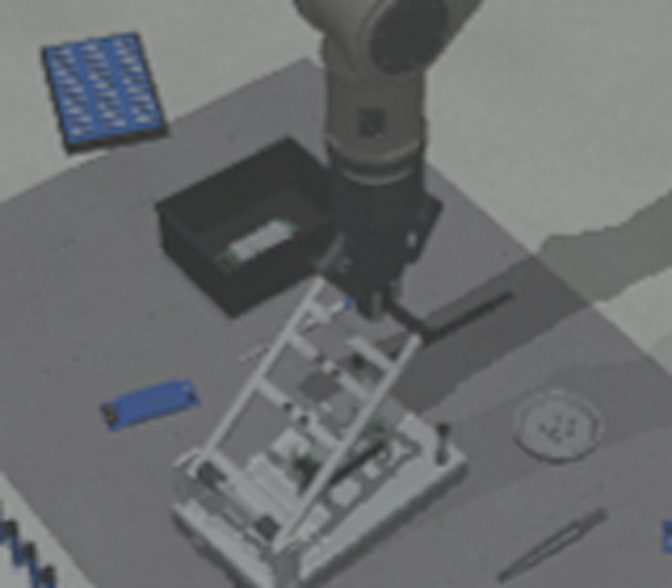

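Request:
{"name": "apply_moves", "arguments": {"moves": [[[-0.45,0,0.58],[0,0,0],-1],[[-0.84,0,1.2],[0,0,0],-1],[[-1.18,0,1.85],[0,0,0],-1],[[-1.46,0,2.53],[0,0,0],-1],[[-1.68,0,3.22],[0,0,0],-1],[[-1.84,0,3.94],[0,0,0],-1],[[-1.94,0,4.67],[0,0,0],-1],[[-1.97,0,5.1],[0,0,0],-1],[[-1.97,0,5.4],[0,0,0],-1],[[-1.97,0,5.4],[0,0,0],-1],[[-1.97,0,5.4],[0,0,0],-1]]}}

```text
t: 23.45
eef_pos: [0.4808, -0.0077, 0.1331]
tool_rot: [0.0, 0.999, 0.049, 0.002]
contact_force: [2.3, -1.7, 9.8]
gripper_width: 0.129
```

```bash
python3 - <<'E'
from h import *
o=get_obs();print(o["t"],o["eef_pos"],o["tool_rot"],o["contact_force"],o["gripper_width"])
s=cam("scene"); crop(s,"s15",230,160,160,120,4.5)
w=cam("wrist"); cv2.imwrite("pics/w15.png",w["color"][:,:,::-1])
E
```

```text
23.45 [ 0.48075486 -0.00771066  0.13306014] [1.54046932e-04 9.98804284e-01 4.88625319e-02 1.55912738e-03] [ 2.31960589 -1.67178532  9.83632575] 0.1289350810842034
```

View pics/s15.png

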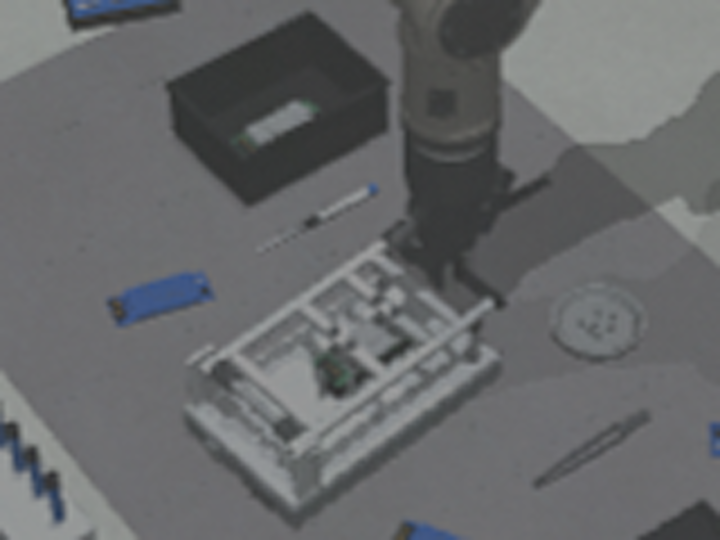

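View pics/w15.png

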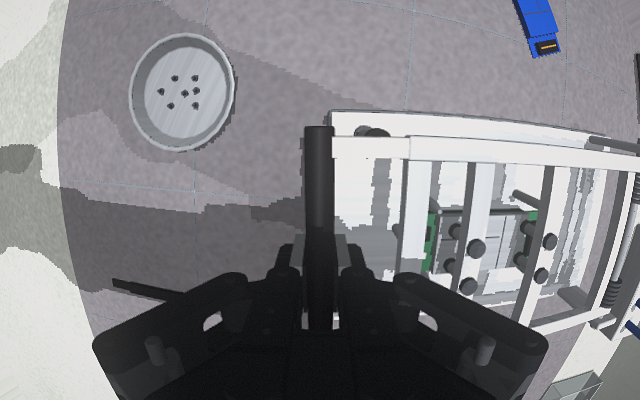

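The frame is nearly level. I press further in small steps until the force rises, which marks the stop.

Request:
{"name": "apply_moves", "arguments": {"moves": [[[0,0,0.08],[0,0,0],-1],[[0,0,0.16],[0,0,0],-1],[[0,0,0.16],[0,0,0],-1],[[0,0,0.16],[0,0,0],-1]]}}

```text
t: 24.05
eef_pos: [0.4807, -0.0077, 0.1292]
tool_rot: [0.0, 0.999, 0.049, 0.002]
contact_force: [2.8, -2.2, 10.5]
gripper_width: 0.129
```

Request:
{"name": "apply_moves", "arguments": {"moves": [[[0,0,0.08],[0,0,0],-1],[[0,0,0.16],[0,0,0],-1],[[0,0,0.16],[0,0,0],-1],[[0,0,0.16],[0,0,0],-1]]}}

```text
t: 24.55
eef_pos: [0.4807, -0.0078, 0.1266]
tool_rot: [-0.001, 0.999, 0.049, 0.002]
contact_force: [-4.8, -1.0, 32.3]
gripper_width: 0.125
```

The force jumped to 32 N, so the frame is on its stop. I ease off slightly, then verify.

Request:
{"name": "apply_moves", "arguments": {"moves": [[[0,0,-0.03],[0,0,0],-1],[[0,0,-0.03],[0,0,0],-1],[[0,0,-0.03],[0,0,0],-1]]}}

```text
t: 24.92
eef_pos: [0.4808, -0.0077, 0.1268]
tool_rot: [-0.0, 0.999, 0.049, 0.002]
contact_force: [-2.0, -2.1, 23.2]
gripper_width: 0.126
```

```bash
python3 - <<'E'
from h import *
o=get_obs();print(o["t"],o["eef_pos"],o["tool_rot"],o["contact_force"],o["gripper_width"])
s=cam("scene"); d=cam("side"); w=cam("wrist")
u=np.array([.9952,.0976,0]);v=np.array([-.0976,.9952,0]); h=np.array([.6895,.0139,.078])
c=h-u*.21
P=[c-v*.062,c+v*.062,h-v*.05,h+v*.05]
crop(s,"s16",230,160,160,120,4.5,proj(s,P)); crop(d,"d16",230,130,170,140,4.5,proj(d,P))
up=h-u*.21*np.cos(.06)+[0,0,.21*np.sin(.06)]
im=np.ascontiguousarray(w["color"][:,:,::-1])
for Q,col in ((c+v*.062,(0,0,255)),(up+v*.062,(255,0,255))):
    p=proj(w,Q)[0]; print(p); cv2.circle(im,(int(p[0]),int(p[1])),2,col,-1)
cv2.imwrite("pics/w16.png",im)
print(get_obs()["contact_force"])
E
```

```text
24.925 [ 0.48075569 -0.00774134  0.12676571] [-2.84734846e-04  9.98811121e-01  4.87189408e-02  1.65153621e-03] [-2.04072714 -2.12547391 23.20392654] 0.12590473261067428
[319.75369695 125.49075215]
[320.99643405 126.68364123]
[-0.87494623 -0.89088902 23.80023409]
```

View pics/d16.png

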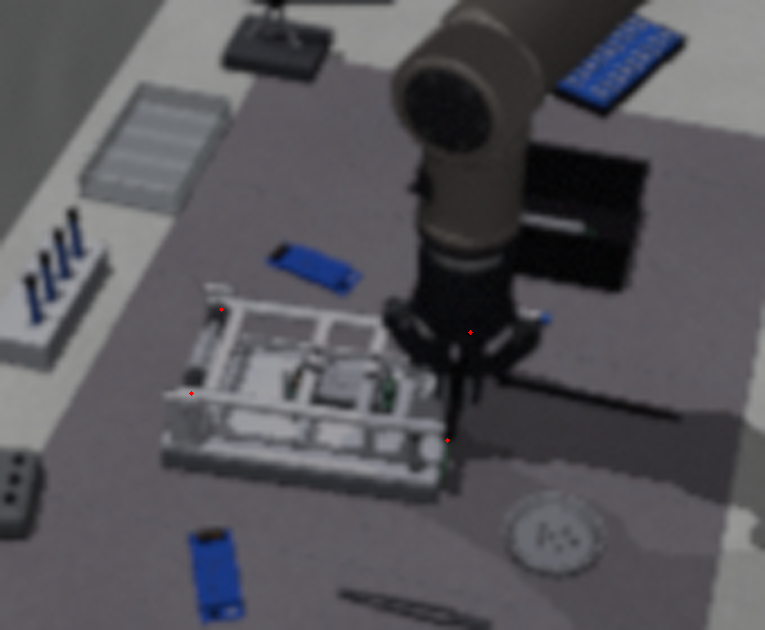

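View pics/s16.png

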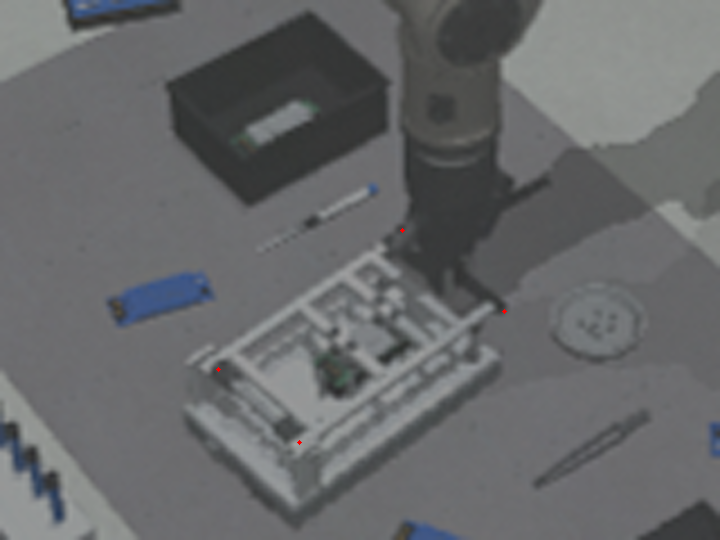

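View pics/w16.png

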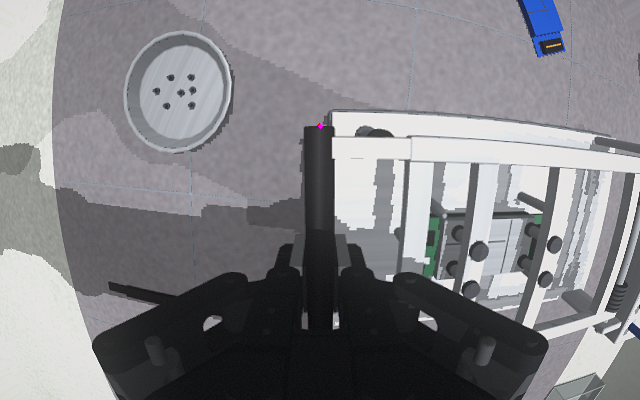

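The force holds steady at about 23.5 N, well above the 10 N spring, so the stop must be carrying the rest. The handle and hinge also match the level model in both views. I hand in.

```bash
python3 - <<'E'
from h import *
print(hand_in()); o=get_obs(); print(o["t"],o["contact_force"],o["eef_pos"])
E
```

```text
the job is handed in; nothing more can be done
None
the job is handed in; nothing more can be done
```

The job is done and handed in at about 25 s of the 67 s allowed; no verdict was reported.

- **Failed board:** I lifted it out of the nest and released it in the reject box. The wrist and scene pictures show it lying flat on the floor of the box.
- **New board:** I seated it between the pins with the plug toward the hinge and let go. It measured at (0.575, 0.002), 5.7° yaw. That is the failed board's yaw and within 2 mm of its position; my estimate of the nest centre is (0.575, 0.003).
- **Press frame:** I gripped the handle, swung it down the arc and pressed until the force jumped from 10 N to 32 N. I then eased off and held a steady 23.5 N or so, well above the 10 N spring, so the frame must be on its stop. The handle and hinge lined up with the level position in the camera overlays.
- **Bystanders:** I touched no bystander or blue look-alike, and none looked displaced in the pictures I viewed, though I did not measure them one by one.

**Things that missed or disagreed:**
- The object detector found nothing in the scene camera and mislabelled several things in the side camera, so I located everything by hand from the images.
- After pressing, the gripper sat about 6 mm lower on the bar than when I first gripped it. The bar probably slipped slightly in the pads during the swing or the press.

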